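# Dock the green solvent pot on the painting table

## Task

Put the painter's pot with the green lid away in the yellow dock so that it cannot be knocked over: from the dock's open end, slide the pot's broad foot sideways under the overhanging lip until it is fully home against the back stop, standing flat, then let go. Leave the pots with the red and the blue lid where they stand.

Things in the scene. Friction and masses are not known exactly. Their poses are not given: they have to be found in the camera images.
- pot_green: Loose closed metal pot with a green lid, round about its upright z axis (yaw means nothing). Origin: centre of its underside. From the bottom up: flat steel foot disc 84 mm across, 8 mm thick; aluminium body 38 mm across up to 74 mm; green lid 44 mm across from 74 to 100 mm (top), fixed to the body; grip it across the lid, in any direction. 0.2 to 0.4 kg.
- pot_red: Bystander: same pot with a red lid, standing on the table. Origin: centre of its underside.
- pot_blue: Bystander: same pot with a blue lid, standing on the table. Origin: centre of its underside.
- dock: Fixed white plate 190 (x) by 128 by 6 mm with a yellow U-shaped holder. Origin: underside, 125 mm from front edge, midway across; x runs from the open end to the back stop, z up. In mm: bare apron to x=-45; pocket x -45 to 53 (stop), 104 wide, z 6 to 30; over it a lip z 30 to 36 from sides and back leaves a slot 58 wide, up to x=41. Pot origin when home: x=11, y=0 (10 either way), z=6.
There are look-alikes about, which are no part of the job. Leave any pink, purple or turquoise look-alike of the pot_green alone.

How it is judged:
By the outcome, as a careful person would: the job done as asked, in the order asked, and still so for the second after the job is handed in, with the robot touching nothing.
It also fails if it takes over 38 s, if anything falls off the work surface, if the arm or the gripper's body presses on something with over 40 N, if the wrist force passes 120 N, or if a joint passes its speed limit or range.

## Robot

A 6-joint arm with a two-finger parallel gripper is mounted at the origin on the work surface. World frame = base frame: x ahead of the robot, y to its left, z up, the work surface at z = 0. Lengths are in m, angles in rad, forces in N, time in s.
With the tool pointing down it reaches from about 0.35 to 0.875 m from the base axis. Payload 4.2 kg.
Tool frame: the origin (TCP) lies between the finger pads; the fingertips stand 11 mm ahead of it and the grasp point (between the pads) lies 8 mm behind it; z points along the fingers, y is the direction in which the jaws open and shut (so a half turn about z gives the same grasp; the last joint's range is limited). The gripper opens to 85 mm and grips with 20 to 120 N. Pads are 22 mm wide; open, the fingers measure 114 mm over their backs; the gripper's body (76 mm by 85 mm) begins 54 mm behind the grasp point. The pads swing forward as they close: fully open they stand 13 mm farther back than shut.
Start: joints at [1.536, 0.385, 0.008, 0, -1.194, -0.259], TCP at [0.181, 0.598, 0.242] pointing down, gripper open.
Joint ranges: [-3.14, 3.14], [-1.21, 2.06], [-1.07, 1.41], [-3.16, 2.05], [-2.99, -0.16], [-3.1, 3.1]. Speed limits (rad/s): [2.79, 2.79, 3.14, 3.14, 3.14, 3.14].

## Interface

Orientations are given as a rotation vector (axis times angle).
In Python, from bench import bot gives the robot as it stands.
- The arm moves only by the tool send_rows, never from a script. Its argument "targets" is a list of rows, each a list of 6 numbers: the shift along the tool's x, y, z in units of 40 mm (1.0 is 40 mm), then the turn, a rotation vector about the tool's x, y, z in degrees. In form: [[tx, ty, tz, wx, wy, wz], ...]. A call has 1 to 10 rows; each row is the pose to reach, as a shift and turn from the pose commanded when the call began, along the tool's axes at that moment; what a row does not reach only later rows make up. A row lasts 1/10 s, in which the tool goes at most 50 mm and 8.59 degrees, less where a joint would pass 70% of its speed; a pose out of reach is approached as far as the arm can. A call with a gripper value outside its range is refused whole. "claw" is the finger opening in mm, from 0 to 85.4, set as the call begins (left out, the last holds). The fingers move at their own pace and stop on an object; "newtons" is the grip in N (left out, the last holds). Time passes only in rows, so rows that repeat a pose let the fingers close. It gives the time, the measured TCP pose, the force and the opening at its end, in the units of the state.
- bot.sense(): the state, without advancing time (a new reading comes with each control period).
- bot.grab_frame(name): name is "side" or "top" or "wrist"; returns a dict with "img" (480x640x3 uint8, red, green, blue), "fx", "fy", "cx", "cy" (pixels), "R" (3x3) and "t" (3): a world point X has camera coordinates R X + t. Camera axes: x right, y down, z forward; pixel columns grow to the right and rows downward; lengths in m; the calibration is good to about 2 mm. A picture is of the moment at which its call begins. There is no depth.
- bot.hand_in(): hands the job in, once; it reports no verdict.
The state is a dict: "clock": time; "qpos": joint angles; "joint_velocities": joint speeds; "effort": joint torques, N m; "eef_pos": TCP position; "tcp_rot": TCP orientation; "ft_force": force on the tool from outside, world axes, zero at the start; "ft_torque": the same for the moment, N m; "opening": finger opening in m.
Only numpy, scipy, OpenCV 4.12 (cv2) and the standard library are available. Lean on these libraries where they do the work, as an engineer would, in place of code of your own. Each camera call takes 0.05 s, during which the arm holds its last target. There are 200 camera calls.

## Working session

There is one attempt and no reset: what is moved stays moved. The work goes in short steps, Python scripts to look and compute and a tool call to move; the robot and the scene stay as the last step left them, time stands still between calls to the robot, and variables do not carry over. Pictures are saved under pics/ and viewed, about 8 in all and at most 12, crops included, and the job is handed in when it is done.

Besides the shell and the picture viewer there is one more tool, called after "Emit:" in YAML: its name, and indented under it one key for each argument. send_rows: Moves the arm, as the interface text tells. Its arguments: {"type":"object","properties":{"targets":{"type":"array","items":{"type":"array","items":{"type":"number"}}},"claw":{"type":"number"},"newtons":{"type":"number"}},"required":["targets"]}

```bash
mkdir -p pics
cat > h.py <<'E'
import numpy as np, cv2
from bench import bot
def save(f,n): cv2.imwrite('pics/'+n,f['img'][:,:,::-1])
def ray(f,u,v,z):
    d=f['R'].T@np.array([(u-f['cx'])/f['fx'],(v-f['cy'])/f['fy'],1]); c=-f['R'].T@f['t']
    return c+d*(z-c[2])/d[2]
def proj(f,X):
    p=f['R']@np.array(X)+f['t']; return f['fx']*p[0]/p[2]+f['cx'],f['fy']*p[1]/p[2]+f['cy']
def blobs(f,lo,hi,amin=60):
    h=cv2.cvtColor(f['img'],cv2.COLOR_RGB2HSV); m=cv2.inRange(h,np.array(lo),np.array(hi))
    n,l,s,c=cv2.connectedComponentsWithStats(m)
    return [(s[i].tolist(),c[i].round(1).tolist()) for i in range(1,n) if s[i][4]>amin],m
E
python3 - <<'E'
from h import *
a=bot.grab_frame('top');b=bot.grab_frame('side')
save(a,'top1.png');save(b,'side1.png')
for f in(a,b):
    print((-f['R'].T@f['t']).round(3),f['R'].round(2).tolist(),f['fx'])
    for n,lo,hi in(('green',(45,80,40),(80,255,255)),('yellow',(20,100,80),(35,255,255)),('red',(0,120,60),(8,255,255)),('blue',(100,120,50),(125,255,255))):
        print(n,blobs(f,lo,hi)[0])
s=bot.sense();print(s)
E
```

```text
[ 0.467 -0.073  0.905] [[0.01, -1.0, 0.01], [-0.99, -0.01, -0.1], [0.1, -0.01, -0.99]] 464.44597436871135
green [([318, 187, 24, 26, 485], [329.8, 199.2])]
yellow [([343, 57, 11, 10, 87], [348.1, 61.2]), ([170, 177, 77, 68, 2767], [207.5, 206.4])]
red [([4, 0, 102, 31, 2361], [54.9, 15.0]), ([361, 55, 14, 14, 147], [367.7, 61.6]), ([459, 143, 60, 40, 444], [497.0, 165.1]), ([615, 201, 25, 19, 290], [627.8, 210.5]), ([420, 222, 28, 25, 544], [434.0, 234.4])]
blue [([303, 55, 12, 12, 112], [308.5, 60.5]), ([339, 273, 24, 23, 445], [350.7, 284.2])]
[ 0.072 -0.698  0.903] [[0.76, -0.65, -0.02], [-0.49, -0.55, -0.68], [0.43, 0.52, -0.74]] 585.517496283703
green [([7, 122, 28, 11, 172], [20.7, 126.9]), ([335, 204, 22, 23, 442], [345.4, 214.9])]
yellow [([235, 157, 75, 59, 1783], [276.5, 183.2])]
red [([462, 192, 13, 9, 93], [468.3, 195.9]), ([376, 272, 27, 28, 612], [389.5, 285.4]), ([557, 361, 19, 45, 321], [565.8, 380.8]), ([577, 387, 33, 30, 131], [593.2, 401.4])]
blue [([423, 167, 11, 7, 62], [428.2, 169.8]), ([287, 252, 24, 26, 507], [298.4, 264.3])]
{'clock': 0.1, 'qpos': array([ 1.53557197e+00,  3.85493923e-01,  6.75255534e-03, -4.15771774e-04,
       -1.19399577e+00, -2.58572522e-01]), 'joint_velocities': array([ 0.00018639, -0.00215023,  0.00516924,  0.00154522,  0.00228303,
       -0.0011708 ]), 'effort': array([ 5.71692590e-05, -3.93321240e+01,  1.88926703e+01,  4.19787213e+00,
       -2.63615526e-03,  2.71865858e-06]), 'eef_pos': array([0.18085198, 0.59773999, 0.2413213 ]), 'tcp_rot': array([ 3.10577130e+00, -4.59786598e-01, -2.63351078e-04]), 'ft_force': array([ 1.16305205, -0.29914517, -0.1643477 ]), 'ft_torque': array([ 0.00305055, -0.00037243, -0.01930702]), 'opening': 0.08541749177303665}
```

View pics/top1.png

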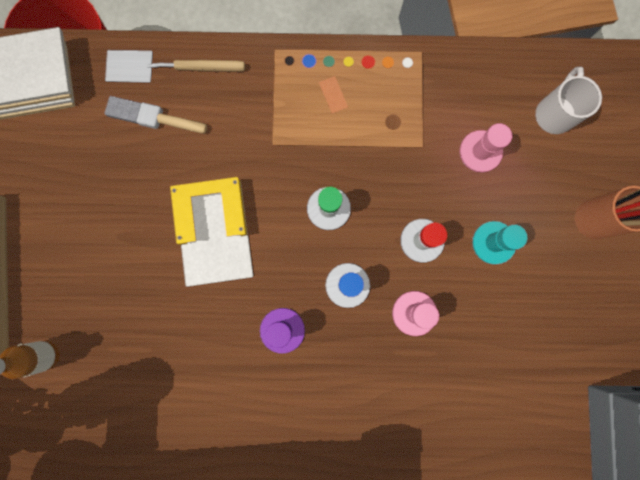

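View pics/side1.png

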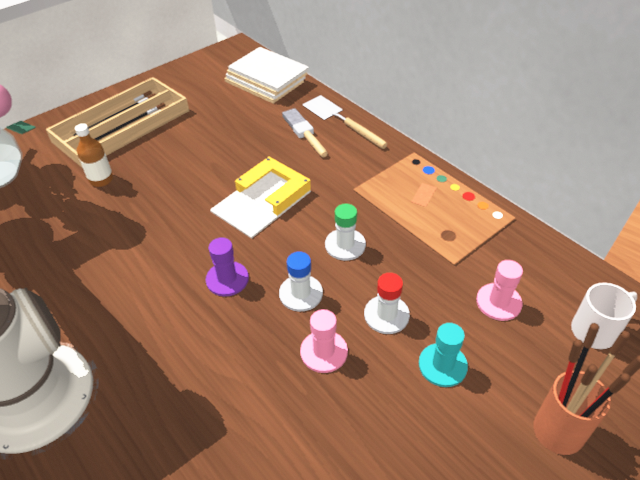

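The top view shows the green lid at about (330,199), with red at (434,234) and blue at (351,284). The dock is at about (210,230), its open end facing down the image (towards the robot) and its back stop at the top. The side view agrees, with the green lid at (345,215), and nothing stands between the green pot and the dock.

Run:
```python
from h import *
a=bot.grab_frame('top');b=bot.grab_frame('side')
_,m=blobs(a,(20,100,80),(35,255,255)); m[:150]=0
m=cv2.morphologyEx(m,cv2.MORPH_CLOSE,np.ones((5,5)))
c=max(cv2.findContours(m,0,1)[0],key=cv2.contourArea)
for p in cv2.approxPolyDP(c,4,True)[:,0]: print('yel',p,ray(a,*p,.036).round(4)[:2])
h=cv2.cvtColor(a['img'],cv2.COLOR_RGB2HSV)
w=cv2.inRange(h,(0,0,140),(179,60,255)); w[:,:160]=0;w[:,270:]=0;w[:170]=0;w[300:]=0
c=max(cv2.findContours(w,0,1)[0],key=cv2.contourArea)
for p in cv2.approxPolyDP(c,4,True)[:,0]: print('wht',p,ray(a,*p,.006).round(4)[:2])
# pots: triangulate lid axis mid (approx) + single-view
for n,lo,hi,k in(('green',(45,80,40),(80,255,255),((329.8,199.2),(345.4,214.9))),('blue',0,0,((350.7,284.2),(298.4,264.3))),('red',0,0,((434,234.4),(389.5,285.4)))):
    print(n,ray(a,*k[0],.097).round(4),ray(b,*k[1],.09).round(4))
# foot circle of green
w=cv2.inRange(h,(0,0,120),(179,70,255)); w[:,:300]=0;w[:,358:]=0;w[:180]=0;w[235:]=0
c=max(cv2.findContours(w,0,1)[0],key=cv2.contourArea)
(u,v),r=cv2.minEnclosingCircle(c);print('foot',u,v,r,ray(a,u,v,.008).round(4))
```

```text
yel [237 177] [0.6837 0.0812]
yel [170 186] [0.6644 0.2077]
yel [177 243] [0.5557 0.1896]
yel [195 240] [0.5618 0.1562]
yel [191 197] [0.6437 0.167 ]
yel [215 192] [0.654 0.122]
yel [222 195] [0.6484 0.1085]
yel [226 234] [0.5739 0.0984]
yel [246 234] [0.5744 0.0609]
wht [219 193] [0.6585 0.1208]
wht [192 197] [0.6498 0.1734]
wht [197 239] [0.5671 0.1603]
wht [181 245] [0.555  0.1908]
wht [187 286] [0.4759 0.1758]
wht [252 276] [0.4966 0.0516]
wht [247 236] [0.5742 0.0635]
wht [225 235] [0.5756 0.1063]
green [ 0.6308 -0.0946  0.097 ] [ 0.6304 -0.0934  0.09  ]
blue [ 0.4816 -0.1324  0.097 ] [ 0.4802 -0.1318  0.09  ]
red [ 0.5706 -0.2784  0.097 ] [ 0.5703 -0.2761  0.09  ]
foot 328.4670104980469 207.92822265625 22.06267547607422 [ 0.6314 -0.0945  0.008 ]
```

Emit:
send_rows:
  targets:
    - [1.2,1,-0.8,0,0,7]
    - [2.2,1.8,-0.8,0,0,14]
    - [3.2,2.7,-0.8,0,0,21]
    - [4.2,3.5,-0.8,0,0,28]
    - [5.2,4.3,-0.8,0,0,35]
    - [6.1,5.1,-0.8,0,0,42]
    - [7,5.9,-0.8,0,0,49]
    - [7.9,6.7,-0.8,0,0,56]
    - [8.8,7.4,-0.8,0,0,61]
    - [9.7,8.2,-0.8,0,0,63.8]
  claw: 85
  newtons: 60

```text
clock: 1.2
eef_pos: [0.4505, 0.182, 0.2745]
tcp_rot: [-2.393, 2.035, -0.0]
ft_force: [1.1, 0.6, 0.2]
opening: 0.0849
```

```bash
cat > d.py <<'E'
import sys
from h import *
from scipy.spatial.transform import Rotation as R
s=bot.sense(); T=R.from_rotvec(s['tcp_rot']).as_matrix()
g=np.array(eval(sys.argv[1])); u=np.array([np.cos(np.radians(9.4)),np.sin(np.radians(9.4)),0])
y=u if u@T[:,1]>0 else -u; z=np.array([0,0,-1.]); D=np.c_[np.cross(y,z),y,z]
print('t',s['clock'].round(2) if hasattr(s['clock'],'round') else s['clock'],'pos',s['eef_pos'].round(4),'F',s['ft_force'].round(1),'open',round(s['opening'],4),'q',s['qpos'].round(2))
print('shift units',(T.T@(g-s['eef_pos'])/.04).round(3),'turn deg',np.degrees(R.from_matrix(T.T@D).as_rotvec()).round(2))
E
python3 d.py '[.631,-.0945,.2]'
```

```text
t 1.2 pos [0.4505 0.182  0.2745] F [1.1 0.6 0.2] open 0.0849 q [ 0.72  0.12 -0.27 -0.   -1.18 -0.56]
shift units [ 7.549 -3.343  1.863] turn deg [-0.03  0.02 -0.16]
```

Emit:
send_rows:
  targets:
    - [1,-0.5,0,0,0,0]
    - [2,-0.9,0,0,0,0]
    - [3,-1.3,0,0,0,0]
    - [4,-1.8,0.3,0,0,0]
    - [5,-2.2,0.7,0,0,0]
    - [6,-2.7,1.2,0,0,0]
    - [7,-3.1,1.6,0,0,0]
    - [7.55,-3.34,1.86,0,0,0]
    - [7.55,-3.34,1.86,0,0,0]
    - [7.55,-3.34,1.86,0,0,0]

```text
clock: 2.2
eef_pos: [0.6306, -0.0929, 0.1991]
tcp_rot: [2.393, -2.033, -0.002]
ft_force: [0.6, 0.0, 1.3]
opening: 0.0854
```

```bash
python3 d.py '[.631,-.0945,.08]'; python3 -c "
from h import *
save(bot.grab_frame('wrist'),'w1.png')"
```

```text
t 2.2 pos [ 0.6306 -0.0929  0.1991] F [0.6 0.  1.3] open 0.0854 q [ 0.11  0.44 -0.02 -0.   -1.11  0.06]
shift units [ 0.043 -0.009  2.977] turn deg [ 0.09  0.01 -0.1 ]
```

View pics/w1.png

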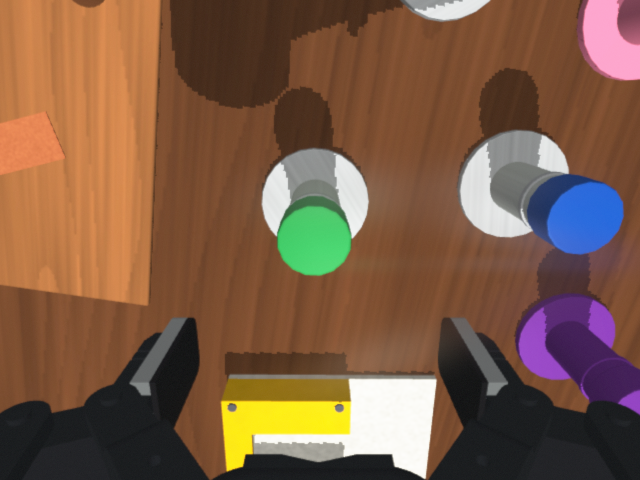

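The wrist view shows the green lid at (315,237), on the midline between the open fingers (about x=320), with no obstacle nearby. I'll descend and grip.

Emit:
send_rows:
  targets:
    - [0.04,0,0.7,0,0,0]
    - [0.04,0,1.4,0,0,0]
    - [0.04,0,2.1,0,0,0]
    - [0.04,0,2.7,0,0,0]
    - [0.04,0,2.98,0,0,0]
    - [0.04,0,2.98,0,0,0]
    - [0.04,0,2.98,0,0,0]

```text
clock: 2.95
eef_pos: [0.632, -0.0934, 0.0823]
tcp_rot: [-2.396, 2.03, -0.003]
ft_force: [-0.4, -0.4, 0.5]
opening: 0.0851
```

Emit:
send_rows:
  targets:
    - [0,0,0,0,0,0]
    - [0,0,0,0,0,0]
    - [0,0,0,0,0,0]
    - [0,0,0,0,0,0]
    - [0,0,0,0,0,0]
    - [0,0,0,0,0,0]
    - [0,0,0,0,0,0]
    - [0,0,0,0,0,0]
  claw: 30
  newtons: 60

```text
clock: 3.75
eef_pos: [0.6325, -0.0939, 0.0821]
tcp_rot: [-2.395, 2.031, -0.004]
ft_force: [1.1, 0.7, 6.2]
opening: 0.0424
```

Emit:
send_rows:
  targets:
    - [0,0,-0.3,0,0,0]
    - [0,0,-0.7,0,0,0]
    - [0,0,-1,0,0,0]
    - [0,0,-1,0,0,0]
    - [0,0,-1,0,0,0]

```text
clock: 4.25
eef_pos: [0.6303, -0.0939, 0.1201]
tcp_rot: [2.394, -2.033, -0.002]
ft_force: [0.3, 0.0, -3.8]
opening: 0.0427
```

```bash
python3 d.py '[.5061,.1169,.121]'; python3 -c "
from h import *
f=bot.grab_frame('side');save(f,'s2.png')
cv2.imwrite('pics/s2c.png',cv2.resize(f['img'][120:320,200:480,::-1],None,fx=2.5,fy=2.5))"
```

```text
t 4.25 pos [ 0.6303 -0.0939  0.1201] F [ 0.3  0.  -3.8] open 0.0427 q [ 0.11  0.51 -0.12 -0.   -0.95  0.06]
shift units [-5.704  2.209 -0.014] turn deg [ 0.08  0.04 -0.07]
```

View pics/s2c.png

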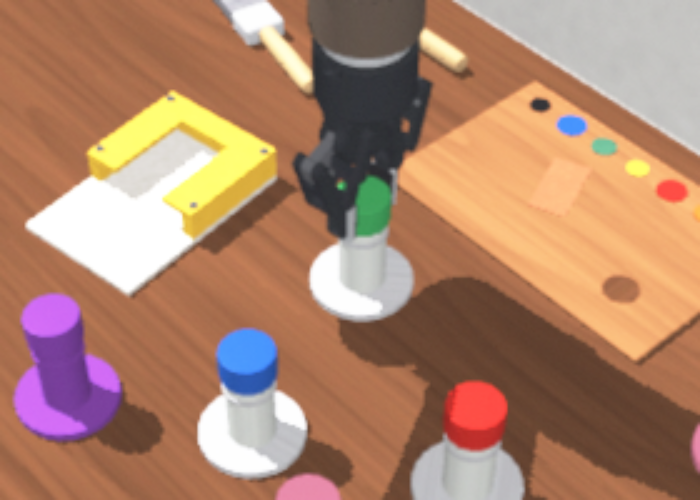

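The pot is held upright about 38 mm up, and the neighbours are undisturbed. I'll go back clear of the lip corner first, then sideways in front of the dock.

Emit:
send_rows:
  targets:
    - [-0.3,0.5,-0.2,0,0,0]
    - [-0.9,1,-0.3,0,0,0]
    - [-1.5,1.5,-0.3,0,0,0]
    - [-2.2,2,-0.3,0,0,0]
    - [-3,2.2,-0.3,0,0,0]
    - [-3.8,2.21,-0.3,0,0,0]
    - [-4.6,2.21,-0.3,0,0,0]
    - [-5.3,2.21,-0.2,0,0,0]
    - [-5.7,2.21,0,0,0,0]
    - [-5.7,2.21,0,0,0,0]

```text
clock: 5.3
eef_pos: [0.5053, 0.1179, 0.1191]
tcp_rot: [2.396, -2.028, -0.003]
ft_force: [-0.2, -0.2, -3.1]
opening: 0.0423
```

Emit:
send_rows:
  targets:
    - [0,0,0,0,0,0]
    - [0,0,0,0,0,0]
    - [0,0,0,0,0,0]

```text
clock: 5.6
eef_pos: [0.5069, 0.1158, 0.1208]
tcp_rot: [2.394, -2.034, 0.0]
ft_force: [-0.7, -0.2, -3.6]
opening: 0.0421
```

```bash
python3 d.py '[.5061,.1169,.090]'
python3 - <<'E'
from h import *
a=bot.grab_frame('top');b=bot.grab_frame('side')
for f,(x0,x1,y0,y1),n in((a,(130,330,160,310),'t3'),(b,(160,360,120,270),'s3')):
    cv2.imwrite(f'pics/{n}.png',cv2.resize(f['img'][y0:y1,x0:x1,::-1],None,fx=3,fy=3))
ims=[cv2.imread('pics/%s.png'%n) for n in('t3','s3')]
cv2.imwrite('pics/c3.png',cv2.resize(np.hstack(ims),(800,300)))
print(proj(b,[.5061,.1169,.1385]),blobs(b,(45,80,40),(80,255,255))[0])
E
```

```text
t 5.6 pos [0.5069 0.1158 0.1208] F [-0.7 -0.2 -3.6] open 0.0421 q [ 0.54  0.33 -0.41  0.   -0.82 -0.37]
shift units [-0.029  0.015  0.77 ] turn deg [-0.  -0.  -0.1]
(np.float64(229.45297320851287), np.float64(171.33341291297054)) [([7, 122, 28, 11, 173], [20.7, 126.9]), ([223, 165, 19, 23, 345], [231.9, 175.2])]
```

View pics/c3.png

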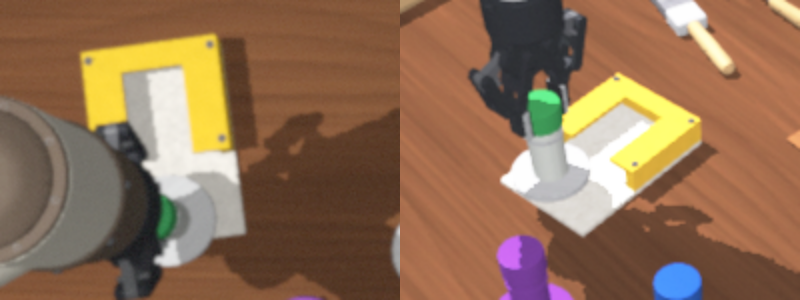

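Top view: the pot is over the apron, with its foot centre at about pixel (216,271). Side view: the pot looks near upright in front of the pocket. I'll measure the tilt and offset of the foot before lowering.

Run:
```python
from h import *
for n,X in(('top',[.507,.116]),('side',[.507,.116])):
    f=bot.grab_frame(n)
    im=f['img'].copy()
    for z,rad,col in((.045,.042,(255,0,0)),(.037,.042,(255,0,255)),(.137,.022,(0,0,255))):
        pts=np.array([proj(f,[X[0]+rad*np.cos(t),X[1]+rad*np.sin(t),z]) for t in np.linspace(0,6.28,60)])
        u,v=proj(f,[*X,.08])
        if n=='top':u+=5
        x0,y0=int(u)-40,int(v)-45
        big=cv2.resize(im[y0:y0+90,x0:x0+80],None,fx=5,fy=5,interpolation=cv2.INTER_CUBIC) if z==.045 else big
        cv2.polylines(big,[((pts-[x0,y0]+.5)*5).astype(int)],True,col,1)
    cv2.imwrite('pics/o_%s.png'%n,big[:,:,::-1])
cv2.imwrite('pics/o.png',np.hstack([cv2.imread('pics/o_top.png'),cv2.imread('pics/o_side.png')]))
```

```text
(no output)
```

View pics/o.png

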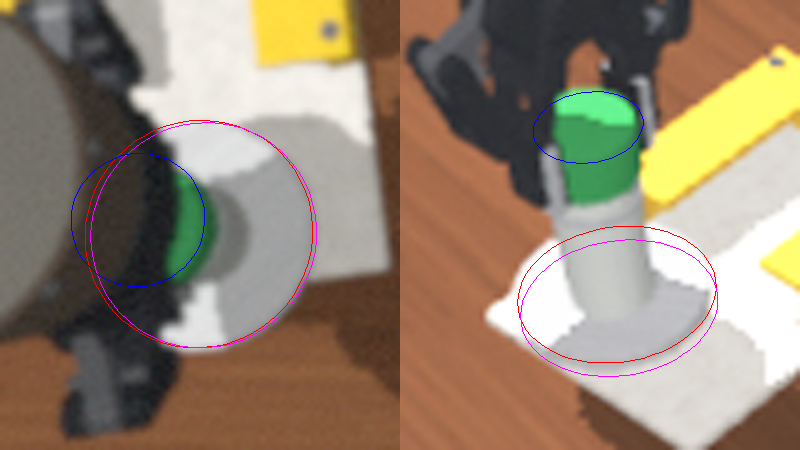

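The overlay matches: the foot lies where expected, and tilt is small. I'll lower it onto the apron.

Emit:
send_rows:
  targets:
    - [0,0,0.3,0,0,0]
    - [0,0,0.5,0,0,0]
    - [0,0,0.65,0,0,0]
    - [0,0,0.75,0,0,0]
    - [0,0,0.8,0,0,0]
    - [0,0,0.8,0,0,0]
    - [0,0,0.8,0,0,0]

```text
clock: 6.5
eef_pos: [0.507, 0.1168, 0.0889]
tcp_rot: [-2.395, 2.032, -0.0]
ft_force: [-0.1, -0.3, -4.1]
opening: 0.0427
```

```bash
python3 d.py '[.6206,.1358,.088]'
```

```text
t 6.5 pos [0.507  0.1168 0.0889] F [-0.1 -0.3 -4.1] open 0.0427 q [ 0.54  0.38 -0.45  0.   -0.74 -0.38]
shift units [-0.007 -2.88   0.024] turn deg [-0.03  0.01 -0.02]
```

Emit:
send_rows:
  targets:
    - [0,0,0.02,0,0,0]
    - [0,0,0.04,0,0,0]
    - [0,0,0.04,0,0,0]

```text
clock: 6.8
eef_pos: [0.5071, 0.1168, 0.0879]
tcp_rot: [-2.395, 2.032, -0.001]
ft_force: [-0.7, 0.5, 1.7]
opening: 0.0427
```

Light contact with the apron. I'll slide in now.

Emit:
send_rows:
  targets:
    - [0,-0.2,0,0,0,0]
    - [0,-0.5,0,0,0,0]
    - [0,-0.8,0,0,0,0]
    - [0,-1.1,0,0,0,0]
    - [0,-1.3,0,0,0,0]
    - [0,-1.3,0,0,0,0]

```text
clock: 7.4
eef_pos: [0.5576, 0.1242, 0.0878]
tcp_rot: [2.393, -2.03, -0.001]
ft_force: [-3.3, -1.8, 6.0]
opening: 0.0423
```

```bash
python3 d.py '[.6206,.1358,.088]'
```

```text
t 7.4 pos [0.5576 0.1242 0.0878] F [-3.3 -1.8  6. ] open 0.0423 q [ 0.5   0.45 -0.32  0.   -0.8  -0.34]
shift units [-0.029 -1.602 -0.01 ] turn deg [ 0.19 -0.1  -0.02]
```

Emit:
send_rows:
  targets:
    - [-0.02,-0.2,0,0,0,0]
    - [-0.02,-0.5,0,0,0,0]
    - [-0.02,-0.8,0,0,0,0]
    - [-0.02,-1.1,0,0,0,0]
    - [-0.02,-1.35,0,0,0,0]
    - [-0.02,-1.35,0,0,0,0]

```text
clock: 8.0
eef_pos: [0.6112, 0.1339, 0.0879]
tcp_rot: [2.394, -2.03, -0.001]
ft_force: [-2.7, -1.9, 4.8]
opening: 0.0424
```

Emit:
send_rows:
  targets:
    - [0,-0.05,0,0,0,0]
    - [0,-0.1,0,0,0,0]
    - [0,-0.15,0,0,0,0]
    - [0,-0.18,0,0,0,0]
    - [0,-0.2,0,0,0,0]

```text
clock: 8.5
eef_pos: [0.6169, 0.1348, 0.0878]
tcp_rot: [2.391, -2.029, -0.004]
ft_force: [-7.3, -1.0, 7.4]
opening: 0.0423
```

```bash
python3 d.py '[.6206,.1358,.088]'
```

```text
t 8.5 pos [0.6169 0.1348 0.0878] F [-7.3 -1.   7.4] open 0.0423 q [ 0.47  0.54 -0.16 -0.   -0.88 -0.31]
shift units [-0.01  -0.095 -0.005] turn deg [ 0.34 -0.1  -0.04]
```

Emit:
send_rows:
  targets:
    - [0,-0.02,0,0,0,0]
    - [0,-0.04,0,0,0,0]
    - [0,-0.05,0,0,0,0]
    - [0,-0.05,0,0,0,0]

```text
clock: 8.9
eef_pos: [0.6189, 0.1352, 0.0878]
tcp_rot: [2.391, -2.029, -0.004]
ft_force: [-6.8, -2.3, 7.1]
opening: 0.0424
```

```bash
python3 d.py '[.6206,.1358,.088]'
```

```text
t 8.9 pos [0.6189 0.1352 0.0878] F [-6.8 -2.3  7.1] open 0.0424 q [ 0.47  0.54 -0.15 -0.   -0.88 -0.31]
shift units [-0.009 -0.044 -0.005] turn deg [ 0.33 -0.09 -0.04]
```

Still only friction, so I'll continue in small steps.

Emit:
send_rows:
  targets:
    - [0,-0.02,0,0,0,0]
    - [0,-0.04,0,0,0,0]
    - [0,-0.05,0,0,0,0]
    - [0,-0.05,0,0,0,0]

```text
clock: 9.3
eef_pos: [0.6208, 0.1355, 0.0878]
tcp_rot: [2.391, -2.029, -0.004]
ft_force: [-6.8, -1.1, 6.4]
opening: 0.0427
```

Emit:
send_rows:
  targets:
    - [0,-0.02,0,0,0,0]
    - [0,-0.04,0,0,0,0]
    - [0,-0.05,0,0,0,0]
    - [0,-0.05,0,0,0,0]

```text
clock: 9.7
eef_pos: [0.6223, 0.1357, 0.0878]
tcp_rot: [2.39, -2.029, -0.005]
ft_force: [-7.5, -0.4, 8.3]
opening: 0.0424
```

Emit:
send_rows:
  targets:
    - [0,-0.02,0,0,0,0]
    - [0,-0.04,0,0,0,0]
    - [0,-0.05,0,0,0,0]
    - [0,-0.05,0,0,0,0]

```text
clock: 10.1
eef_pos: [0.6227, 0.1357, 0.088]
tcp_rot: [2.388, -2.027, -0.008]
ft_force: [-12.5, -2.1, 11.7]
opening: 0.0427
```

```bash
python3 d.py '[.6206,.1358,.088]'
```

```text
t 10.1 pos [0.6227 0.1357 0.088 ] F [-12.5  -2.1  11.7] open 0.0427 q [ 0.47  0.55 -0.14 -0.   -0.89 -0.3 ]
shift units [-0.01   0.051 -0.   ] turn deg [ 0.61 -0.13 -0.05]
```

The force jumped and the motion stalled, so the foot is against the back stop. I'll look before letting go.

Run:
```python
from h import *
ims=[]
for n,(x0,y0) in(('top',(150,150)),('side',(210,100))):
    f=bot.grab_frame(n); ims.append(cv2.resize(f['img'][y0:y0+150,x0:x0+130,::-1],(400,460),interpolation=cv2.INTER_CUBIC))
cv2.imwrite('pics/c4.png',np.hstack(ims))
```

```text
(no output)
```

View pics/c4.png

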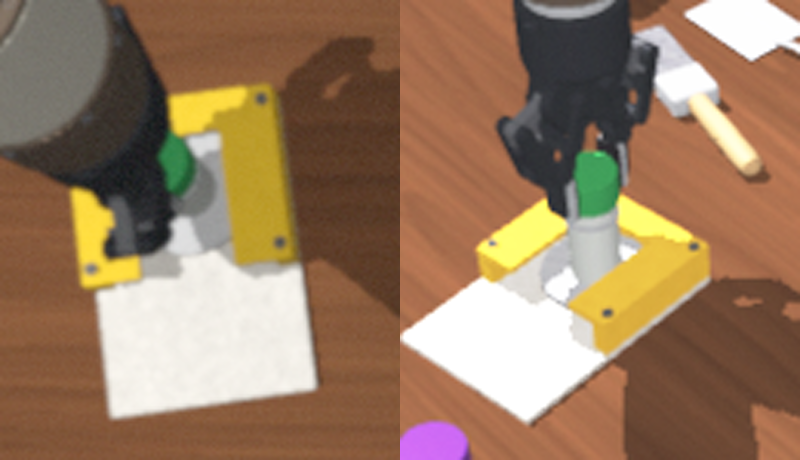

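The foot is under the lip on both sides and deep in the pocket, with the pot upright. I'll release and retreat upwards.

Emit:
send_rows:
  targets:
    - [0,0,0,0,0,0]
    - [0,0,0,0,0,0]
    - [0,0,0,0,0,0]
    - [0,0,0,0,0,0]
    - [0,0,0,0,0,0]
    - [0,0,0,0,0,0]
  claw: 85

```text
clock: 10.8
eef_pos: [0.6271, 0.1373, 0.087]
tcp_rot: [-2.395, 2.033, -0.0]
ft_force: [-0.9, -0.9, -0.7]
opening: 0.0852
```

Emit:
send_rows:
  targets:
    - [0,0,-0.3,0,0,0]
    - [0,0,-0.8,0,0,0]
    - [0,0,-1.4,0,0,0]
    - [0,0,-2,0,0,0]
    - [-1,0,-2.6,0,0,0]
    - [-2,0,-3,0,0,0]
    - [-3,0,-3,0,0,0]
    - [-4,0,-3,0,0,0]
    - [-5,0,-3,0,0,0]
    - [-5,0,-3,0,0,0]

```text
clock: 11.8
eef_pos: [0.5935, 0.3392, 0.2077]
tcp_rot: [-2.399, 2.025, -0.0]
ft_force: [-0.3, -0.9, 0.3]
opening: 0.085
```

```bash
python3 d.py '[.6206,.1358,.088]'
python3 - <<'E'
from h import *
ims=[];c,s=np.cos(np.radians(9.4)),np.sin(np.radians(9.4));O=np.array([.6097,.134])
for n,(x0,y0),z in(('top',(150,150),.104),('side',(210,100),.096)):
    f=bot.grab_frame(n); ims.append(cv2.resize(f['img'][y0:y0+150,x0:x0+130,::-1],(400,460),interpolation=cv2.INTER_CUBIC))
    for st,ce in blobs(f,(45,80,40),(80,255,255))[0]:
        X=ray(f,*ce,z); d=X[:2]-O; print(n,st,ce,X.round(4),'dock',(c*d[0]+s*d[1]).round(4),(-s*d[0]+c*d[1]).round(4))
    for k,lo,hi in(('red',(0,120,60),(8,255,255)),('blue',(100,120,50),(125,255,255))): print(n,k,[b[1] for b in blobs(f,lo,hi,400)[0]])
cv2.imwrite('pics/c5.png',np.hstack(ims))
E
```

```text
t 11.8 pos [0.5935 0.3392 0.2077] F [-0.3 -0.9  0.3] open 0.085 q [ 0.76  0.51  0.12 -0.   -1.18 -0.59]
shift units [5.13  0.191 2.986] turn deg [-0.09  0.07  0.27]
top [187, 191, 26, 25, 506] [199.6, 203.2] [0.6191 0.1328 0.104 ] dock 0.0091 -0.0027
top red [[54.4, 15.0], [497.6, 164.6], [434.0, 234.4]]
top blue [[350.7, 284.1]]
side [7, 122, 28, 11, 173] [20.7, 126.9] [0.2558 0.6181 0.096 ] dock -0.2701 0.5354
side [261, 150, 20, 21, 358] [270.6, 159.7] [0.6188 0.1349 0.096 ] dock 0.0091 -0.0006
side red [[389.5, 285.4]]
side blue [[298.3, 264.3]]
```

View pics/c5.png

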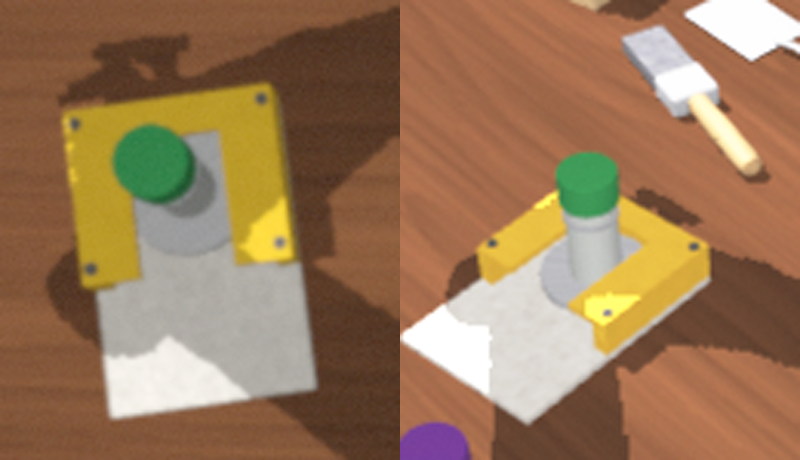

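The pot stands flat, with its foot under the lip. The camera puts it at dock x≈9 mm against 11 nominal, which is within calibration error. Part of the earlier push force was friction and tilt, and there is time left, so I'll regrasp, unload the foot slightly and press to the stop again.

Emit:
send_rows:
  targets:
    - [1,0.1,0,0,0,0]
    - [2,0.19,0,0,0,0]
    - [3,0.19,0,0,0,0]
    - [4,0.19,0,0,0,0]
    - [5,0.19,0,0,0,0]
    - [5.13,0.19,0.3,0,0,0]
    - [5.13,0.19,0.9,0,0,0]
    - [5.13,0.19,1.2,0,0,0]
    - [5.13,0.19,1.2,0,0,0]

```text
clock: 12.8
eef_pos: [0.619, 0.13, 0.1569]
tcp_rot: [2.391, -2.031, -0.004]
ft_force: [-1.1, -0.3, -0.1]
opening: 0.0847
```

```bash
python3 d.py '[.6206,.1352,.088]'
```

```text
t 12.8 pos [0.619  0.13   0.1569] F [-1.1 -0.3 -0.1] open 0.0847 q [ 0.46  0.47 -0.09 -0.   -1.02 -0.3 ]
shift units [-0.123 -0.068  1.722] turn deg [ 0.27 -0.06 -0.08]
```

Emit:
send_rows:
  targets:
    - [-0.12,-0.07,0.3,0,0,0]
    - [-0.12,-0.07,0.8,0,0,0]
    - [-0.12,-0.07,1.3,0,0,0]
    - [-0.12,-0.07,1.65,0,0,0]
    - [-0.12,-0.07,1.7,0,0,0]
    - [-0.12,-0.07,1.7,0,0,0]

```text
clock: 13.4
eef_pos: [0.6227, 0.1365, 0.0912]
tcp_rot: [2.396, -2.032, 0.001]
ft_force: [-0.1, -0.2, 0.6]
opening: 0.085
```

```bash
python3 d.py '[.6206,.1352,.088]'
```

```text
t 13.4 pos [0.6227 0.1365 0.0912] F [-0.1 -0.2  0.6] open 0.085 q [ 0.47  0.54 -0.15  0.   -0.88 -0.31]
shift units [0.023 0.056 0.079] turn deg [-0.01 -0.02  0.01]
```

Emit:
send_rows:
  targets:
    - [0,0,0,0,0,0]
    - [0,0,0,0,0,0]
    - [0,0,0,0,0,0]
    - [0,0,0,0,0,0]
    - [0,0,0,0,0,0]
    - [0,0,0,0,0,0]
    - [0,0,0,0,0,0]
  claw: 30
  newtons: 40

```text
clock: 14.1
eef_pos: [0.6225, 0.1361, 0.0922]
tcp_rot: [-2.395, 2.032, -0.001]
ft_force: [-2.4, -0.2, 5.8]
opening: 0.0428
```

Emit:
send_rows:
  targets:
    - [0,0,-0.02,0,0,0]
    - [0,0,-0.04,0,0,0]
    - [0,0,-0.04,0,0,0]

```text
clock: 14.4
eef_pos: [0.6224, 0.1362, 0.0923]
tcp_rot: [-2.395, 2.033, -0.0]
ft_force: [1.4, -0.1, -1.0]
opening: 0.0424
```

```bash
python3 d.py '[.6206,.1352,.088]'
```

```text
t 14.4 pos [0.6224 0.1362 0.0923] F [ 1.4 -0.1 -1. ] open 0.0424 q [ 0.47  0.54 -0.15 -0.   -0.89 -0.31]
shift units [0.016 0.05  0.108] turn deg [-0.01  0.01 -0.04]
```

Emit:
send_rows:
  targets:
    - [0,-0.02,0,0,0,0]
    - [0,-0.04,0,0,0,0]
    - [0,-0.05,0,0,0,0]
    - [0,-0.05,0,0,0,0]

```text
clock: 14.8
eef_pos: [0.623, 0.136, 0.0925]
tcp_rot: [2.393, -2.031, -0.003]
ft_force: [-5.6, 1.0, 3.9]
opening: 0.0428
```

Emit:
send_rows:
  targets:
    - [0,-0.02,0,0,0,0]
    - [0,-0.04,0,0,0,0]
    - [0,-0.05,0,0,0,0]
    - [0,-0.05,0,0,0,0]

```text
clock: 15.2
eef_pos: [0.6235, 0.136, 0.0927]
tcp_rot: [2.391, -2.029, -0.005]
ft_force: [-8.6, 1.1, 7.3]
opening: 0.0428
```

```bash
python3 d.py '[.6206,.1352,.088]'
```

```text
t 15.2 pos [0.6235 0.136  0.0927] F [-8.6  1.1  7.3] open 0.0428 q [ 0.47  0.54 -0.14 -0.   -0.9  -0.3 ]
shift units [0.007 0.075 0.117] turn deg [ 0.38 -0.06 -0.05]
```

With the foot unloaded, the force climbs at once and the pot hardly moves, so it is against the stop. I'll release, retreat and check.

Emit:
send_rows:
  targets:
    - [0,0.04,0,0,0,0]
    - [0,0.04,0.04,0,0,0]
    - [0,0.04,0.04,0,0,0]

```text
clock: 15.5
eef_pos: [0.6231, 0.136, 0.0925]
tcp_rot: [2.393, -2.03, -0.002]
ft_force: [-7.9, -0.3, 10.7]
opening: 0.0427
```

Emit:
send_rows:
  targets:
    - [0,0,0,0,0,0]
    - [0,0,0,0,0,0]
    - [0,0,0,0,0,0]
    - [0,0,0,0,0,0]
    - [0,0,0,0,0,0]
    - [0,0,0,0,0,0]
  claw: 85

```text
clock: 16.1
eef_pos: [0.6248, 0.1364, 0.091]
tcp_rot: [-2.395, 2.033, -0.0]
ft_force: [0.1, 0.0, 0.7]
opening: 0.0847
```

Emit:
send_rows:
  targets:
    - [0,0,-0.3,0,0,0]
    - [0,0,-0.8,0,0,0]
    - [0,0,-1.4,0,0,0]
    - [0,0,-2,0,0,0]
    - [-1,0,-2.6,0,0,0]
    - [-2,0,-3,0,0,0]
    - [-3,0,-3,0,0,0]
    - [-4,0,-3,0,0,0]
    - [-5,0,-3,0,0,0]
    - [-5,0,-3,0,0,0]

```text
clock: 17.1
eef_pos: [0.5912, 0.3384, 0.2117]
tcp_rot: [-2.399, 2.025, -0.0]
ft_force: [0.1, 0.5, -0.6]
opening: 0.0851
```

Run:
```python
from h import *
ims=[];c,s=np.cos(np.radians(9.4)),np.sin(np.radians(9.4));O=np.array([.6097,.134])
print(bot.sense()['eef_pos'])
for n,(x0,y0),z in(('top',(150,150),.104),('side',(210,100),.096)):
    f=bot.grab_frame(n); ims.append(cv2.resize(f['img'][y0:y0+150,x0:x0+130,::-1],(400,460),interpolation=cv2.INTER_CUBIC))
    for st,ce in blobs(f,(45,80,40),(80,255,255),200)[0]:
        X=ray(f,*ce,z); d=X[:2]-O; print(n,st,ce,'dock',(c*d[0]+s*d[1]).round(4),(-s*d[0]+c*d[1]).round(4))
    for k,lo,hi in(('red',(0,120,60),(8,255,255)),('blue',(100,120,50),(125,255,255))): print(n,k,[b[1] for b in blobs(f,lo,hi,400)[0]])
cv2.imwrite('pics/c6.png',np.hstack(ims))
```

```text
[0.59119179 0.33835201 0.21171144]
top [187, 191, 26, 25, 506] [199.7, 203.2] dock 0.0091 -0.0029
top red [[54.4, 15.0], [495.3, 164.3], [433.9, 234.4]]
top blue [[350.8, 284.1]]
side [261, 150, 20, 21, 358] [270.6, 159.7] dock 0.0091 -0.0006
side red [[389.4, 285.4]]
side blue [[298.3, 264.3]]
```

View pics/c6.png

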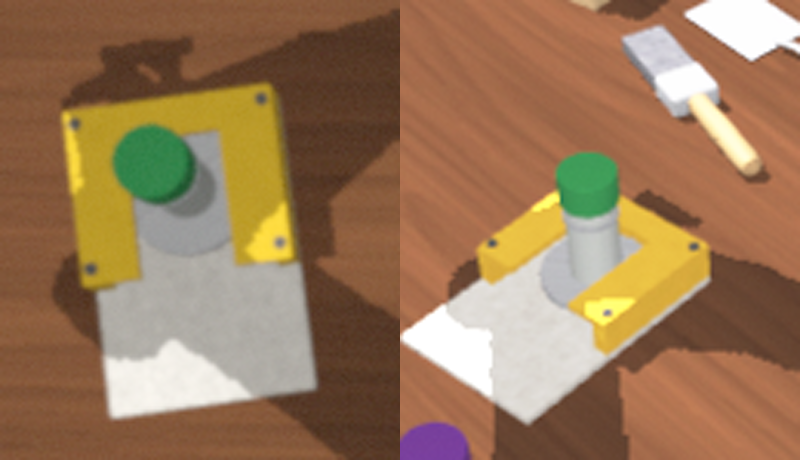

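The pot came back to the same spot after the second push (both views give x=9.1 mm, unchanged), so it is against the stop. It stands flat, and the gripper is well clear. I'll hand in.

```bash
python3 -c "
from bench import bot
print(bot.hand_in())"
```

```text
the job is handed in; nothing more can be done
None
```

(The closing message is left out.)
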